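Find the unlatched cover plate of the dust trap and push it open

ROBOT

A 6-joint arm with a two-finger parallel gripper is mounted at the origin on a cart in front of the work surface, level with it; the furniture and walls round the work are solid. World frame = base frame: x ahead of the robot, y to its left, z up, the work surface at z = 0. Lengths are in m, angles in rad, forces in N, time in s.
With the tool pointing down it reaches from about 0.325 to 0.9 m from the base axis. Payload 6.1 kg.
Tool frame: the origin (TCP) lies midway between the tips of the shut fingers; the grasp point (between the pads) lies 19 mm behind it; x points along the fingers, y is the direction in which the jaws open and shut, and the axes are right-handed (so a half turn about x gives the same grasp; the last joint's range is limited). The gripper opens to 85 mm and grips with 20 to 120 N. Pads are 22 mm wide; open, the fingers measure 114 mm over their backs; the gripper's body (76 mm by 85 mm) begins 54 mm behind the grasp point. The pads swing forward as they close: fully open they stand 13 mm farther back than shut.
Start: joints at [1.076, 0.22, 1.526, -0, 1.395, -0.126], TCP at [0.225, 0.583, 0.231] pointing down, gripper open.
Joint ranges: [-2.98, 2.98], [-0.91, 2.08], [0.09, 2.57], [-1.24, 4.39], [0.2, 2.65], [-2.68, 2.68]. Speed limits (rad/s): [2.57, 2.57, 3.01, 3.14, 3.14, 3.14].

INTERFACE

Orientations are given as [roll, pitch, yaw] about the fixed x, y, z axes, in that order (R = Rz(yaw) Ry(pitch) Rx(roll)).
In Python, from plant import movep, move_l, set_joints, gripper_to, hold, inverse_kinematics, observe, get_image, get_calibration, Unreachable, job_done gives the robot as it stands. Calls block until the motion is done:
- movep(position, orientation): joint-space move of the TCP to a pose.
- move_l(position, feed=0.15, rotation=None, max_force=None): straight line of the TCP; rotation=None keeps the orientation; feed is the mean speed in m/s. With max_force (N) it stops when the force on the tool has changed by that much, and returns True; else False.
- set_joints(angles): joint-space move.
- gripper_to(opening, f_grip=None): finger opening in m; f_grip is the grip in N (None keeps the last); returns when the fingers have stopped.
- hold(seconds).
- inverse_kinematics(position, orientation): joint angles nearest the present ones, or None.
- observe(): the state.
- get_image(name): name is "side" or "top" or "wrist"; returns (picture, depth): 384x512x3 uint8, red, green, blue; 384x512 float32, m along the optical axis (not along the pixel's ray), 0 where there is no reading.
- get_calibration(name): a dict with "intrinsics" (3x3 intrinsics, pixels), "world_from_camera" (4x4, takes a point from camera to world coordinates). Camera axes: x right, y down, z forward; pixel columns grow to the right and rows downward; lengths in m; the calibration is good to about 2 mm. A picture is of the moment at which its call begins: read the wrist's pose just before it. get_calibration takes no time and is no camera call; for the wrist camera it gives the pose at the moment of the call.
A pose or a line that the arm cannot do raises Unreachable and nothing moves.
- job_done(): hands the job in, once; it reports no verdict.
The state is a dict: "time_s": time; "q": joint angles; "joint_velocities": joint speeds; "joint_torque": joint torques, N m; "eef_pos": TCP position; "tcp_rot": TCP orientation; "ft_force": force on the tool from outside, world axes, zero at the start; "torque": the same for the moment, N m; "opening": finger opening in m.
Only numpy, scipy, OpenCV 4.12 (cv2) and the standard library are available. Lean on these libraries where they do the work, as an engineer would, in place of code of your own. Each camera call takes 0.05 s, during which the arm holds its last target. There are 200 camera calls.

TASK

One of the three identical cover plates on the bench's dust trap has been left unlatched. With the fingertips, press gently on the back end of the plates, one after another, to find the one that rocks, then push it open: its front edge away from you until the plate stands nearly upright, and leave it so. Pinch and lift nothing, and leave the tools and containers on and around the trap where they are.

Things in the scene. Friction and masses are not known exactly. Their poses are not given: they have to be found in the camera images.
- dust_trap: low grey steel box fixed to the bench, 160 (x) x 440 (y) x 75 mm high, three identical smooth bare-steel cover plates (friction about 0.25) flush in its top at y = +94, 0, -94 mm. Origin: centre of its underside; x from its front (robot side) to its back, y to its left. Hidden latches hold two plates (they give 3 to 4 mm, springily, under 20 N); the third is unlatched, which one varies. 40 mm of free depth under it
- plate_a (a joint): angle (rad) of the leftmost (+y of the trap) plate: 0 shut and flush, growing as its back end sinks and its front edge rises, at most 1.5. A stiff pivot (about 0.06 N m) holds it at any angle: if unlatched, its back end yields to 2 to 5 N. Plate 105 (x) x 80 (y) x 4 mm, from x = -48 to +57 mm in the trap's frame; pivot line (dark seam) at x = +12, z = 73 mm
- plate_a_press (a point): press mark, a small ring on top of the leftmost (+y of the trap) plate, 28 mm behind its pivot seam and 17 mm from its back edge, on its centre line; moves with the plate
- plate_a_front (a point): middle of the front edge of the leftmost (+y of the trap) plate, on its top face, 60 mm in front of the pivot seam; moves with the plate
- plate_b (a joint): angle (rad) of the middle plate: 0 shut and flush, growing as its back end sinks and its front edge rises, at most 1.5. A stiff pivot (about 0.06 N m) holds it at any angle: if unlatched, its back end yields to 2 to 5 N. Plate 105 (x) x 80 (y) x 4 mm, from x = -48 to +57 mm in the trap's frame; pivot line (dark seam) at x = +12, z = 73 mm
- plate_b_press (a point): press mark, a small ring on top of the middle plate, 28 mm behind its pivot seam and 17 mm from its back edge, on its centre line; moves with the plate
- plate_b_front (a point): middle of the front edge of the middle plate, on its top face, 60 mm in front of the pivot seam; moves with the plate
- plate_c (a joint): angle (rad) of the rightmost (-y of the trap) plate: 0 shut and flush, growing as its back end sinks and its front edge rises, at most 1.5. A stiff pivot (about 0.06 N m) holds it at any angle: if unlatched, its back end yields to 2 to 5 N. Plate 105 (x) x 80 (y) x 4 mm, from x = -48 to +57 mm in the trap's frame; pivot line (dark seam) at x = +12, z = 73 mm
- plate_c_press (a point): press mark, a small ring on top of the rightmost (-y of the trap) plate, 28 mm behind its pivot seam and 17 mm from its back edge, on its centre line; moves with the plate
- plate_c_front (a point): middle of the front edge of the rightmost (-y of the trap) plate, on its top face, 60 mm in front of the pivot seam; moves with the plate
- ring_tin: round grey tin, 76 mm across, 32 mm high, loose on the left end of the dust trap's top; origin under its centre
- wire_coil: flat coil of bare metal wire, 55 mm across, 7 mm high, loose on the right end of the dust trap's top; origin under its centre
- ring_clamp: wooden ring clamp, 139 x 34 x 22 mm, lying to the right of the trap; origin under its centre
- spark_lighter: wire spark lighter, 189 x 37 x 12 mm, lying to the left of the trap; origin under its centre

How it is judged:
By the outcome, as a careful person would: the job done as asked, in the order asked, and still so for the second after the job is handed in, with the robot touching nothing.
It also fails if it takes over 48 s, if anything falls off the work surface, if the arm or the gripper's body presses on something with over 40 N, if the wrist force passes 120 N, or if a joint passes its speed limit or range.

## Working session

There is one attempt and no reset: what is moved stays moved. The work goes in short steps, each a Python script; the robot and the scene stay as the last script left them, time stands still between calls to the robot, and variables do not carry over. Pictures are saved under pics/ and viewed, about 8 in all and at most 12, crops included, and the job is handed in when it is done.

```bash
mkdir -p pics; ls; python3 - <<'E'
from plant import *
import cv2,numpy as np
for n in("top","side"):
    im,d=get_image(n); cv2.imwrite(f"pics/{n}0.png",im[:,:,::-1]); np.savez(f"{n}0.npz",im=im,d=d)
    c=get_calibration(n); print(n,np.round(c["intrinsics"],1).tolist(),np.round(c["world_from_camera"],3).tolist())
o=observe();print(o["time_s"],o["eef_pos"],o["tcp_rot"],o["opening"])
E
```

```text
pics
top [[422.1, 0.0, 254.7], [0.0, 422.1, 193.8], [0.0, 0.0, 1.0]] [[0.006, -0.998, 0.064, 0.469], [-1.0, -0.006, -0.011, 0.023], [0.011, -0.064, -0.998, 1.315], [0.0, 0.0, 0.0, 1.0]]
side [[380.5, 0.0, 257.3], [0.0, 380.5, 195.3], [0.0, 0.0, 1.0]] [[0.797, 0.444, -0.408, 1.039], [0.603, -0.592, 0.534, -0.673], [-0.005, -0.672, -0.74, 1.044], [0.0, 0.0, 0.0, 1.0]]
0.1 [0.22503448 0.58249125 0.23027423] [-1.70089967  1.56901253 -2.06970299] 0.08563135626665344
```

View pics/top0.png

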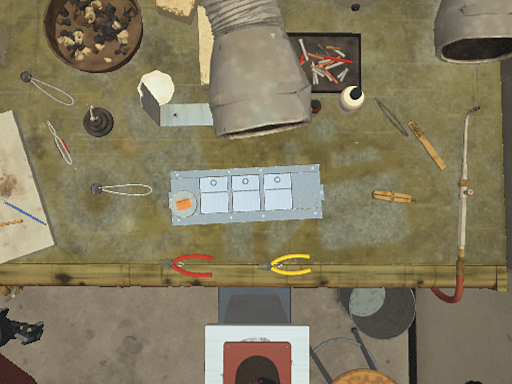

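View pics/side0.png

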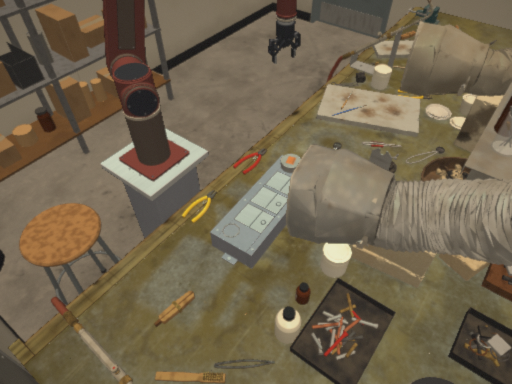

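The top view shows the trap around pixels (170–322, 165–225), the plates around (215/245/277, 193), with rings toward the back. A duct hood overhangs just behind the trap at (265, 130). Next I measure the trap pose and the duct height.

```bash
cat > h.py <<'E'
import numpy as np,cv2
from plant import *
def cloud(d,n,c=None):
    c=c or get_calibration(n);K=c["intrinsics"];T=np.array(c["world_from_camera"])
    v,u=np.mgrid[:d.shape[0],:d.shape[1]]
    P=np.stack([(u-K[0][2])*d/K[0][0],(v-K[1][2])*d/K[1][1],d],-1)
    return P@T[:3,:3].T+T[:3,3]
def ray(px,n,z,c=None):
    c=c or get_calibration(n);K=np.array(c["intrinsics"]);T=np.array(c["world_from_camera"])
    r=T[:3,:3]@np.linalg.solve(K,[px[0],px[1],1]);t=T[:3,3]
    return t+r*(z-t[2])/r[2]
E
python3 - <<'E'
from h import *
f=np.load("top0.npz");d=f["d"];P=cloud(d,"top")
z=P[...,2]
m=((z>.055)&(z<.125)).astype(np.uint8);m[:150]=0;m[240:]=0;m[:,:160]=0;m[:,335:]=0
cs,_=cv2.findContours(m,0,2);c=max(cs,key=cv2.contourArea)
pts=P[m>0];print("ztop",np.median(pts[:,2]))
r=cv2.minAreaRect(c);b=cv2.boxPoints(r);print(r)
W=np.array([ray(p,"top",.075) for p in b]);print(W.round(4),W.mean(0))
q=P[95:215,170:335]
hz=P[60:165,180:330];k=hz[...,2]>.15;H=hz[k];print("duct z",np.percentile(H[:,2],[0,1,5,50]),"x min",H[:,0].min(),"y",H[:,1].min(),H[:,1].max())
s=np.load("side0.npz");S=cloud(s["d"],"side")[130:245,285:400].reshape(-1,3)
for x0 in np.arange(.44,.75,.03):
    a=S[(abs(S[:,0]-x0)<.015)&(S[:,2]>.13)]
    if len(a):print(round(x0,2),a.min(0).round(3),a.max(0).round(3))
im=cv2.resize(f["im"][150:240,155:335],None,fx=4.4,fy=4.4,interpolation=cv2.INTER_CUBIC)
cv2.imwrite("pics/crop1.png",im[:,:,::-1])
E
```

```text
ztop 0.07638437079577176
((244.92034912109375, 194.19639587402344), (54.26202392578125, 150.85302734375), 87.0643310546875)
[[ 0.6139  0.265   0.075 ]
 [ 0.64   -0.1797  0.075 ]
 [ 0.4798 -0.1873  0.075 ]
 [ 0.4547  0.2539  0.075 ]] [0.54710688 0.03799568 0.075     ]
duct z [0.1500619  0.15272261 0.17069102 0.37502395] x min 0.4685211867145234 y -0.1312174338434913 0.16705651786594602
0.68 [ 0.67  -0.083  0.35 ] [0.695 0.082 0.384]
0.71 [ 0.695 -0.133  0.205] [0.725 0.086 0.39 ]
0.74 [ 0.725 -0.133  0.194] [0.755 0.089 0.397]
```

View pics/crop1.png

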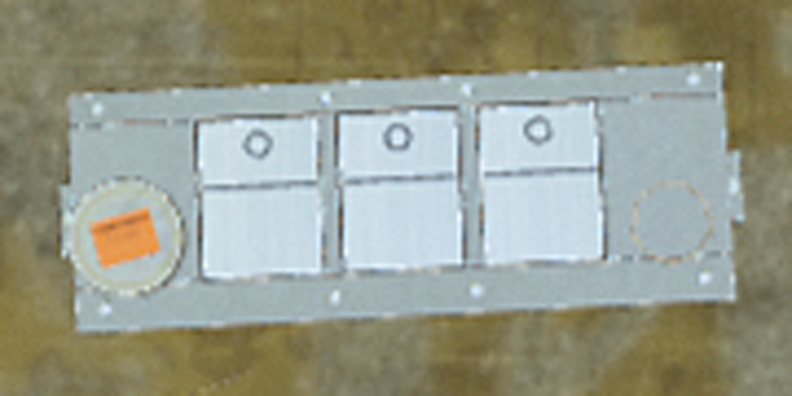

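The crop shows the ring marks at crop pixels a (257,144), b (397,137) and c (538,129), with the tin on the left end and the coil on the right end. Before moving I check that these agree with the box fit and how much clearance the duct leaves.

```bash
python3 - <<'E'
from h import *
W=np.array([[.6139,.265],[.64,-.1797],[.4798,-.1873],[.4547,.2539]]);
rings={k:ray(((p[0]+.5)/4.4-.5+155,(p[1]+.5)/4.4-.5+150),"top",.075)[:2] for k,p in dict(a=(257,144),b=(397,137),c=(538,129)).items()}
d=rings['a']-rings['c'];yaw=np.arctan2(-d[0],d[1]);print("ring yaw",yaw,"len",np.hypot(*d))
R=lambda a:np.array([[np.cos(a),-np.sin(a)],[np.sin(a),np.cos(a)]])
ctr=np.mean(list(rings.values()),0)-R(yaw)@[.04,0];print("ctr by rings",ctr,"by box",W.mean(0))
P=cloud(np.load("top0.npz")["d"],"top");P=P[40:170,170:335].reshape(-1,3)
Q=cloud(np.load("side0.npz")["d"],"side").reshape(-1,3)
for n,A in(("top",P),("side",Q)):
  for zl in np.arange(.12,.5,.04):
    a=A[(A[:,2]>zl)&(A[:,2]<zl+.04)&(A[:,1]>-.2)&(A[:,1]<.3)&(A[:,0]>.45)&(A[:,0]<.95)]
    if len(a)>5:print(n,round(zl,2),len(a),"x",np.percentile(a[:,0],[1,10]).round(3),"y",np.percentile(a[:,1],[2,98]).round(3))
for k,r in rings.items():
  for y in(yaw,yaw+np.pi): 
    q=inverse_kinematics([*r,.13],[0,np.pi/2,y]);print(k,r.round(4),None if q is None else np.round(q,2))
E
```

```text
ring yaw 0.06026449357609888 len 0.18850252364618741
ctr by rings [0.54676789 0.0363593 ] by box [0.5471   0.037975]
top 0.12 289 x [0.705 0.711] y [-0.045  0.158]
top 0.16 706 x [0.693 0.705] y [-0.094  0.167]
top 0.2 79 x [0.685 0.687] y [-0.118  0.096]
top 0.24 57 x [0.679 0.681] y [-0.13  0.13]
top 0.28 398 x [0.676 0.697] y [-0.122  0.127]
top 0.32 1422 x [0.676 0.7  ] y [-0.115  0.114]
top 0.36 6352 x [0.681 0.704] y [-0.084  0.093]
top 0.4 22 x [0.75  0.763] y [-0.038  0.015]
side 0.16 37 x [0.733 0.739] y [-0.125 -0.093]
side 0.2 319 x [0.724 0.735] y [-0.129 -0.038]
side 0.24 791 x [0.72  0.741] y [-0.133 -0.052]
side 0.28 1330 x [0.715 0.74 ] y [-0.127 -0.052]
side 0.32 2255 x [0.704 0.734] y [-0.119  0.069]
side 0.36 4594 x [0.685 0.714] y [-0.086  0.072]
a [0.5811 0.1327] [ 0.09  0.24  1.7  -0.    1.2  -1.54]
a [0.5811 0.1327] [ 0.09  0.24  1.7  -0.    1.2   1.6 ]
b [0.5865 0.0391] [-0.07  0.22  1.72  0.    1.2  -1.7 ]
b [0.5865 0.0391] [-0.07  0.22  1.72 -0.    1.2   1.44]
c [ 0.5925 -0.0555] [-0.23  0.24  1.7   0.    1.2  -1.86]
c [ 0.5925 -0.0555] [-0.23  0.24  1.7  -0.    1.2   1.28]
```

Both estimates agree to about 2 mm, and the duct starts at x ≥ 0.676, so a vertical tool clears it. Now I probe the plates.

```bash
cat >> h.py <<'E'
YAW=.060;CTR=np.array([.5469,.0368])
def tw(x,y,z): c,s=np.cos(YAW),np.sin(YAW); return [CTR[0]+c*x-s*y,CTR[1]+s*x+c*y,z]
DOWN=[0,np.pi/2,YAW]; YS=dict(a=.094,b=0,c=-.094)
def st(t):
    o=observe();print(t,round(o["time_s"],2),np.round(o["eef_pos"],4),np.round(o["ft_force"],2))
E
python3 - <<'E'
from h import *
gripper_to(0)
movep(tw(.04,.094,.18),DOWN);st("above a")
for k,y in YS.items():
    move_l(tw(.04,y,.11),.2);move_l(tw(.04,y,.088),.08);st(k)
    hit=move_l(tw(.04,y,.066),.02,max_force=8);st(f"{k} pressed stop={hit}")
    if not hit: break
    move_l(tw(.04,y,.11),.1)
E
```

```text
above a 2.93 [0.5811 0.1339 0.1802] [ 0.31 -0.5  -0.18]
a 3.86 [0.5808 0.133  0.0875] [-0.92  0.19 -0.64]
a pressed stop=True 4.6 [0.5812 0.133  0.074 ] [-2.35 -0.54  7.07]
b 6.16 [0.5859 0.0399 0.0868] [-0.25 -0.21  0.59]
b pressed stop=True 6.9 [0.5869 0.0391 0.074 ] [-1.65  0.14  6.89]
c 8.46 [ 0.5916 -0.0538  0.0868] [-0.11  0.38 -0.07]
c pressed stop=False 9.71 [ 0.5925 -0.0547  0.066 ] [1.23 0.33 1.84]
```

Plates a and b stopped firmly, and c yields at 1.8 N. I press c deeper, retreat and look.

```bash
python3 - <<'E'
from h import *
y=YS['c']
print(move_l(tw(.041,y,.053),.03,max_force=15));st("deep")
move_l(tw(.041,y,.15),.15)
move_l(tw(-.085,y,.16),.2);st("front")
im,d=get_image("side");cv2.imwrite("pics/side1.png",cv2.resize(im[150:270,190:330],None,fx=5,fy=5)[:,:,::-1])
P=cloud(d,"side").reshape(-1,3)-[*CTR,0]
c,s=np.cos(YAW),np.sin(YAW);X=P[:,0]*c+P[:,1]*s;Y=-P[:,0]*s+P[:,1]*c
m=(abs(Y-y)<.03)&(abs(X+.01)<.04)&(P[:,2]>.08)&(P[:,2]<.14)
for a in np.arange(-.045,.02,.01):
    k=m&(abs(X-a)<.005)
    if k.any():print(round(a,3),k.sum(),np.percentile(P[k,2],[10,50,90]).round(3))
E
```

```text
False
deep 10.29 [ 0.5928 -0.0544  0.0522] [ 0.6  -0.08  0.66]
front 11.88 [ 0.4682 -0.0622  0.1599] [-0.2  -0.03 -0.73]
-0.035 3 [0.117 0.118 0.118]
-0.025 65 [0.11  0.114 0.119]
-0.015 70 [0.098 0.104 0.109]
-0.005 68 [0.087 0.092 0.098]
0.005 37 [0.081 0.083 0.087]
```

View pics/side1.png

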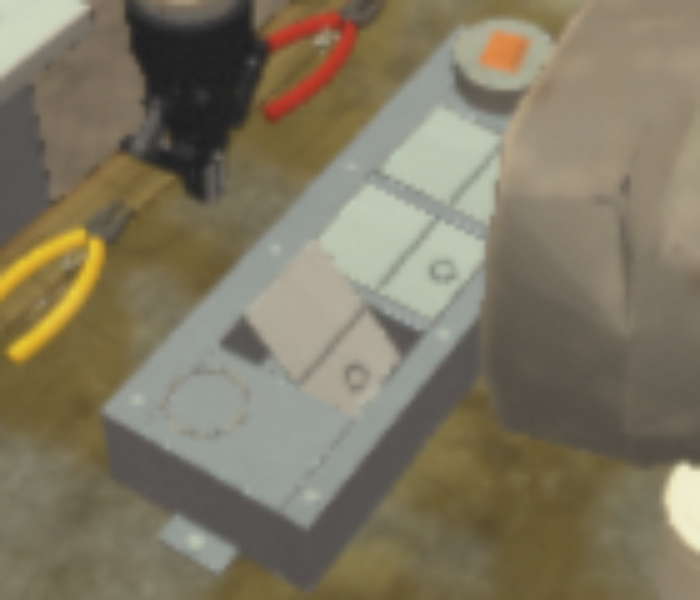

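Plate c stands at about 0.83 rad: its front edge is raised at crop pixel (280,280), while a and b stay flush and the tin and coil are undisturbed. Now I push the underside of the front edge backwards.

```bash
python3 - <<'E'
from h import *
y=YS['c'];T=[0,np.radians(80),YAW]
movep(tw(-.085,y,.14),T);move_l(tw(-.085,y,.096),.12);st("low")
print(move_l(tw(-.03,y,.096),.08,max_force=12));st("mid")
print(move_l(tw(-.007,y,.096),.03,max_force=8));st("end")
move_l(tw(-.085,y,.098),.1);move_l(tw(-.1,y,.2),.2);st("clear")
im,d=get_image("side");cv2.imwrite("pics/side2.png",cv2.resize(im[150:270,190:330],None,fx=5,fy=5)[:,:,::-1])
P=cloud(d,"side").reshape(-1,3)-[*CTR,0]
c,s=np.cos(YAW),np.sin(YAW);X=P[:,0]*c+P[:,1]*s;Y=-P[:,0]*s+P[:,1]*c
m=(abs(Y-y)<.035)&(abs(X)<.04)&(P[:,2]>.08)&(P[:,2]<.14)
for a in np.arange(.085,.14,.01):
    k=m&(abs(P[:,2]-a)<.005)
    if k.any():print(round(a,3),k.sum(),np.percentile(X[k],[10,50,90]).round(4))
E
```

```text
low 12.75 [ 0.4689 -0.0623  0.0968] [ 0.44  0.45 -0.01]
False
mid 13.59 [ 0.5224 -0.0587  0.0959] [0.55 0.01 0.46]
False
end 14.51 [ 0.5456 -0.0574  0.096 ] [-0.62  0.62 -0.42]
clear 16.11 [ 0.4525 -0.0629  0.1991] [-0.52 -0.71 -0.34]
0.085 31 [0.0075 0.0086 0.01  ]
0.095 30 [0.0053 0.0071 0.0082]
0.105 37 [0.0036 0.0054 0.0071]
0.115 33 [0.0017 0.0033 0.0052]
0.125 37 [-0.0004  0.0015  0.0033]
0.135 24 [-0.0027 -0.0008  0.0024]
```

View pics/side2.png

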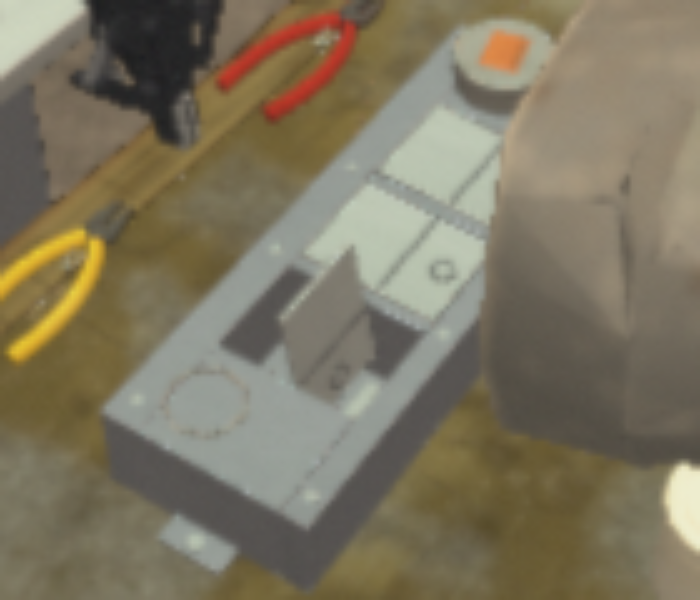

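The plate stands at about 1.385 rad (slope fit). There is ample time, so I make one small force-limited nudge for margin, then check and hand in.

```bash
python3 - <<'E'
from h import *
y=YS['c']
move_l(tw(-.085,y,.098),.2)
move_l(tw(-.015,y,.098),.1,max_force=12)
print(move_l(tw(-.0035,y,.098),.03,max_force=6));st("end")
move_l(tw(-.085,y,.1),.1);move_l(tw(-.1,y,.2),.2);hold(.5);st("clear")
im,d=get_image("side");im2,_=get_image("top")
P=cloud(d,"side").reshape(-1,3)-[*CTR,0]
c,s=np.cos(YAW),np.sin(YAW);X=P[:,0]*c+P[:,1]*s;Y=-P[:,0]*s+P[:,1]*c
m=(abs(Y-y)<.035)&(abs(X)<.03)&(P[:,2]>.082)&(P[:,2]<.128)
p=np.polyfit(P[m,2],X[m],1);t=np.pi/2+np.arctan(p[0]);print("angle",t)
cv2.imwrite("pics/top2.png",cv2.resize(im2[150:290,60:430],None,fx=2.1,fy=2.1)[:,:,::-1])
if 1.3<t<1.53: job_done();print("handed in")
E
```

```text
False
end 18.21 [ 0.5492 -0.0572  0.098 ] [ 0.2   0.12 -0.23]
clear 20.33 [ 0.4526 -0.063   0.1997] [ 0.22  1.14 -0.03]
angle 1.5046483474507275
the job is handed in; nothing more can be done
handed in
```

View pics/top2.png

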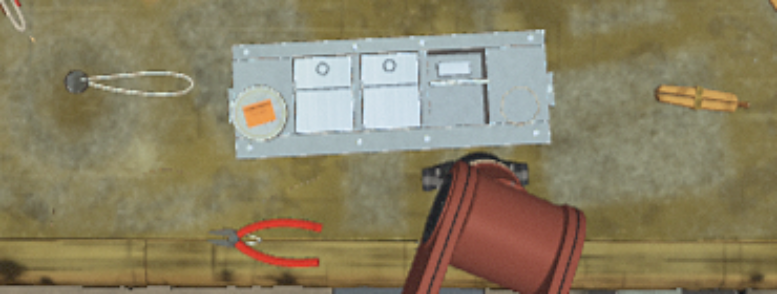

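The rightmost plate (c) was the unlatched one. It now stands nearly upright, and the job was handed in at about 20 s of the 48 s allowed.

- **Finding it:** I pressed the plates in turn with the shut fingertips. Plates a and b each stopped firmly at about 7 N. Plate c yielded at about 2 N.
- **Opening it:** I pressed c's back end down to about 0.83 rad, then pushed its front edge back from the robot side in two passes. The measured angle was about 1.39 rad after the first pass and 1.50 rad after a small extra nudge. That second figure is a depth-slope fit, and it is at the joint's limit of 1.5. The force limits never tripped while opening it.
- **Last checks:** With the arm clear, the last top picture (viewed after hand-in) shows plate c edge-on and plates a and b flush. The tin, wire coil, ring clamp and spark lighter look to be where they were, though I compared them only by eye. No check failed or disagreed.

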